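Close the soap case and hold it ready over its drip tray

ROBOT

A 6-joint arm with a two-finger parallel gripper is mounted at the origin on a cart in front of the work surface, level with it; the furniture and walls round the work are solid. World frame = base frame: x ahead of the robot, y to its left, z up, the work surface at z = 0. Lengths are in mm, angles in rad, forces in N, time in s.
With the tool pointing down it reaches from about 275 to 1000 mm from the base axis. Payload 8.4 kg.
Tool frame: the origin (TCP) lies on the centre line of the jaws, within the pads' length; the fingertips stand 25 mm ahead of it and the grasp point (between the pads) lies 6 mm ahead of it; z points along the fingers, y is the line along which they close (so a half turn about z gives the same grasp; the last joint's range is limited). The gripper opens to 85 mm and grips with 20 to 120 N. Pads are 22 mm wide; open, the fingers measure 114 mm over their backs; the gripper's body (76 mm by 85 mm) begins 54 mm behind the grasp point. The pads swing forward as they close: fully open they stand 13 mm farther back than shut.
Start: joints at [-1.308, 0.353, 1.633, -0, 1.155, -0.002], TCP at [163.571, -603.219, 256.281] pointing down, gripper open.
Joint ranges: [-2.63, 2.63], [-0.92, 2.1], [0.06, 2.66], [-1.3, 4.44], [0, 2.69], [-3.02, 3.02]. Speed limits (rad/s): [2.22, 2.22, 2.79, 3.14, 3.14, 3.14].

INTERFACE

Orientations are given as [roll, pitch, yaw] about the fixed x, y, z axes, in that order (R = Rz(yaw) Ry(pitch) Rx(roll)).
In Python, from rig import r gives the robot as it stands.
- The arm moves only by the shell command python3 -m jog 'ROWS' [FORCE]. ROWS is JSON, a list of rows, each a list of 3 entries, a list of its own where there are three numbers: the turn, a rotation vector about the tool's x, y, z in rad, then the shift along the tool's x, y, z in m, then the opening, from -1 (shut) to 1 (fully open). In form: [[[rx, ry, rz], [x, y, z], gripper], ...]. A call has 1 to 12 rows; each row shifts and turns the commanded pose from where the row before left it, along the tool's axes as they then stand; what a row does not reach is not made up. A row lasts 1/10 s, in which the tool goes at most 50 mm and 8.59 degrees, less where a joint would pass 70% of its speed; a pose out of reach is approached as far as the arm can. A call with a gripper value outside its range is refused whole. The fingers move at their own pace and stop on an object; FORCE is the grip in N (left out, the last holds). Time passes only in rows, so rows that do not move let the fingers close. It gives the time, the measured TCP pose, the force, the opening and the grip force at its end, in the units of the state.
- r.sense(): the state, without advancing time (a new reading comes with each control period).
- r.grab_frame(name): name is "scene" or "top" or "wrist"; returns the picture (480x640x3 uint8, red, green, blue); there is no depth.
- r.camera_params(name): a dict with "fx", "fy", "cx", "cy" (pixels), "rvec" (rotation vector, rad) and "tvec" (3), from world to camera coordinates, as OpenCV has them; the wrist camera has in their place "hand_eye" (4x4, takes a point from camera to tool coordinates, whose origin is the TCP and whose axes are the flange's). Camera axes: x right, y down, z forward; pixel columns grow to the right and rows downward; lengths in mm; the calibration is good to about 2 mm. A picture is of the moment at which its call begins: read the wrist's pose just before it. camera_params takes no time and is no camera call.
- r.sign_off(): hands the job in; it is judged then, once.
The state is a dict: "clock": time; "qpos": joint angles; "qvel": joint speeds; "joint_efforts": joint torques, N m; "eef_pos": TCP position; "tcp_rot": TCP orientation; "contact_force": force on the tool from outside, world axes, zero at the start; "wrist_torque": the same for the moment, N m; "opening": opening from 0.0 (shut) to 1.0 (fully open); "grasp_force": force on a finger pad.
Only numpy, scipy, OpenCV 4.12 (cv2) and the standard library are available. Lean on these libraries where they do the work, as an engineer would, in place of code of your own. Each camera call takes 0.05 s, during which the arm holds its last target. There are 200 camera calls.

TASK

The soap case stands open: swing its lid over and shut it so that the two halves meet edge to edge all round. Then pick up the closed case, lift it over the tops of the row of three containers (dispenser, carton, spray can) without disturbing them, and stop with it level and squared up over the pocket of the drip tray, its underside one to two centimetres above the tray's rim and never touching the tray. Finish there with the case still held still in the gripper: do not put it down or let go.

Things in the scene. Friction and masses are not known exactly. Their poses are not given: they have to be found in the camera images.
- soap_case: Grey plastic clamshell soap case, loose, about 0.25 kg: two equal shell halves 56 (x) x 90 (y) x 20 mm high, 3 mm walls, hinged along one long side; shut, a plain block 56 x 90 x 40 mm, to grip from above across its 56 mm (along x) at mid-length. Soap is fixed in the lower half, up to z = 25 mm. Origin: centre of the lower half's underside; z up, y along the hinge, x towards the hinge side
- case_hinge (a point): Middle of the hinge line, fixed to the lower half: at x = +28, z = +20 mm of the case, the line runs along the case's y. Axes as the case's. Small knuckles and catches, 2 to 3 mm proud, lie 30 mm either side of mid-length
- case_lid (a joint): Angle of the upper half: 0 = shut, edge to edge, the lid then spanning z = 20 to 40 mm of the case; grows as it swings up and over to the case's +x side (1.57 = upright on the hinge side, stop at 2.5). Starts at 1.7 to 2.2 rad, leaning back. Friction of 0.03 N m keeps it where it is left: it neither springs nor snaps
- drip_tray: Grey plastic drip tray fixed on the worktop, 92 (x) x 126 (y) x 16 mm high, with one open rectangular pocket 68 (x) x 102 (y) mm inside a 12 mm wide rim; the shut case would go in with 6 mm to spare all round, long side along the tray's long side, either way round. Origin: centre of the underside, z up, y along the long side
- tray_mouth (a point): Centre of the pocket's mouth, level with the top of the tray's rim (16 mm above the worktop); axes as the tray's
- dispenser: Taupe pump soap dispenser, 69 x 78 x 180 mm high, loose, 0.4 kg; one of the three containers of the row that runs away from the robot between the case and the tray. Origin: centre of the underside
- soda_box: Upright carton of washing powder, 48 (x) x 101 (y) x 156 mm high, loose, 0.18 kg; in the same row, its long side roughly along the row. Origin: centre of the underside
- aerosol: Spray can, 52 mm across, 161 mm high, loose, 0.2 kg; in the same row. Origin: centre of the underside

How it is judged:
By the outcome, as a careful person would: the job done as asked, in the order asked, and still so for the second after the job is handed in, while the arm keeps its last pose, push and grip.
It also fails if it takes over 61 s, if anything falls off the work surface, if the arm or the gripper's body presses on something with over 40 N, if the wrist force passes 120 N, or if a joint passes its speed limit or range.

## Working session

There is one attempt and no reset: what is moved stays moved. The work goes in short steps, Python scripts to look and compute and a shell command to move; the robot and the scene stay as the last step left them, time stands still between calls to the robot, and variables do not carry over. Pictures are saved under pics/ and viewed, at most 10 in all, crops included, and the job is handed in when it is done.

```bash
ls; mkdir -p pics
python3 - <<'E'
from rig import r
import cv2,numpy as np
s=r.sense();print(s)
for n in["scene","top"]:
    cv2.imwrite(f"pics/{n}0.png",r.grab_frame(n)[:,:,::-1]);print(r.camera_params(n))
print(r.camera_params("wrist"))
E
```

```text
pics
{'clock': 0.0, 'qpos': array([-1.30838119e+00,  3.53648128e-01,  1.63412017e+00, -3.13095627e-05,
        1.15519902e+00, -2.38357339e-03]), 'qvel': array([ 0.00115789, -0.00207977,  0.00048817, -0.00171105, -0.00075696,
       -0.0009232 ]), 'joint_efforts': array([-2.91972181e-03, -6.05268717e+01, -3.42062581e+01, -2.36611195e-04,
        9.42207291e-03,  7.49379780e-06]), 'eef_pos': array([ 163.46062639, -602.79709692,  255.56764443]), 'tcp_rot': array([-3.14021793e+00,  2.53502620e-05,  2.64811383e-01]), 'contact_force': array([-0.14265249, -0.52705797,  0.8637959 ]), 'wrist_torque': array([ 0.00177506, -0.08020888,  0.04130961]), 'grasp_force': 0.0, 'opening': 1.0007794351444215}
{'fx': 600.5335693257662, 'fy': 600.5335693257662, 'cx': 318.75445348398483, 'cy': 237.33035831267134, 'rvec': array([ 1.05825974, -2.04477459,  1.29308526]), 'tvec': array([289.94224939, 208.23674052, 895.49730896])}
{'fx': 462.2676091800276, 'fy': 462.2676091800276, 'cx': 325.1512118355981, 'cy': 249.5646929222326, 'rvec': array([ 2.22566827, -1.9572351 ,  0.2090972 ]), 'tvec': array([-37.97565344, 488.25773703, 786.86136156])}
{'fx': 379.1942116909337, 'fy': 379.1942116909337, 'cx': 321.7763380737073, 'cy': 241.54367227884308, 'hand_eye': array([[-1.74725036e-03, -9.57902101e-01, -2.87089728e-01,
         7.18172728e+01],
       [ 9.99998323e-01, -1.83113541e-03,  2.36895566e-05,
        -3.09516154e-02],
       [-5.48392443e-04, -2.87089205e-01,  9.57903694e-01,
        -1.17561357e+02],
       [ 0.00000000e+00,  0.00000000e+00,  0.00000000e+00,
         1.00000000e+00]])}
```

View pics/scene0.png

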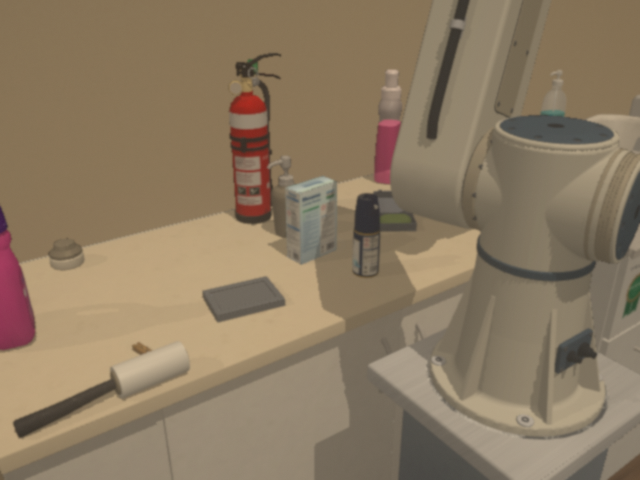

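View pics/top0.png

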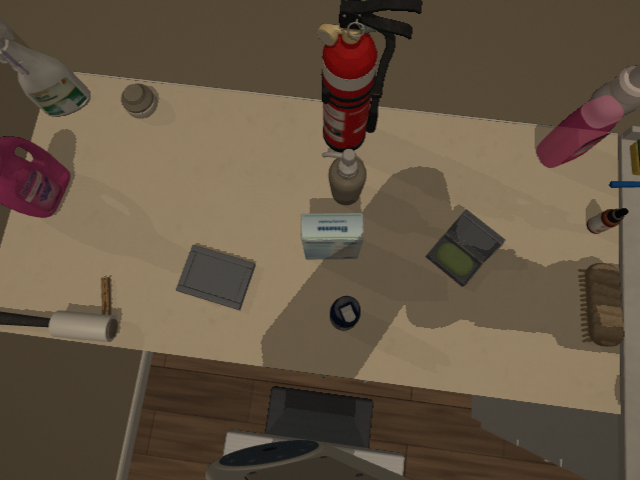

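Scene: case (open, green soap) at top-view (465,248), lid towards upper right; row at (347,180), (332,235), (345,312); tray at (216,276). Next, enlarged crops and approximate positions.

```bash
cat > h.py <<'E'
import cv2,numpy as np
from rig import r
from scipy.spatial.transform import Rotation as Ro
def cam(n,s=None):
    p=r.camera_params(n);K=np.array([[p['fx'],0,p['cx']],[0,p['fy'],p['cy']],[0,0,1]])
    if n=="wrist":
        s=s or r.sense();T=np.eye(4);T[:3,:3]=Ro.from_euler('xyz',s['tcp_rot']).as_matrix();T[:3,3]=s['eef_pos']
        M=np.linalg.inv(T@p['hand_eye']);return K,M[:3,:3],M[:3,3]
    return K,cv2.Rodrigues(p['rvec'])[0],p['tvec']
def ray(c,uv,z):
    K,R,t=c;o=-R.T@t;uv=np.atleast_2d(uv)
    d=(R.T@np.linalg.inv(K)@np.c_[uv,np.ones(len(uv))].T).T
    return o+d*((z-o[2])/d[:,2])[:,None]
def proj(c,P):
    K,R,t=c;q=(K@(R@np.atleast_2d(P).T+np.array(t)[:,None])).T;return q[:,:2]/q[:,2:]
E
python3 - <<'E'
from h import *
c=cam("top")
for n,uv,z in[("case",(455,260),20),("disp",(347,160),180),("box",(332,227),156),("can",(347,313),161),("tray",(216,276),16)]:print(n,ray(c,uv,z).round())
im=cv2.imread("pics/top0.png")
a=cv2.resize(im[205:295,420:510],(540,540),interpolation=2)
b=cv2.resize(im[235:315,170:263],None,fx=2.8,fy=2.8,interpolation=2)
o=np.zeros((540,800,3),np.uint8);o[:,:540]=a;o[:b.shape[0],540:540+b.shape[1]]=b[:,:260]
cv2.imwrite("pics/crop.png",np.clip(o*1.8,0,255).astype(np.uint8))
E
```

```text
case [[ 508. -219.   20.]]
disp [[612.   4. 180.]]
box [[505.  15. 156.]]
can [[371. -25. 161.]]
tray [[421. 223.  16.]]
```

View pics/crop.png

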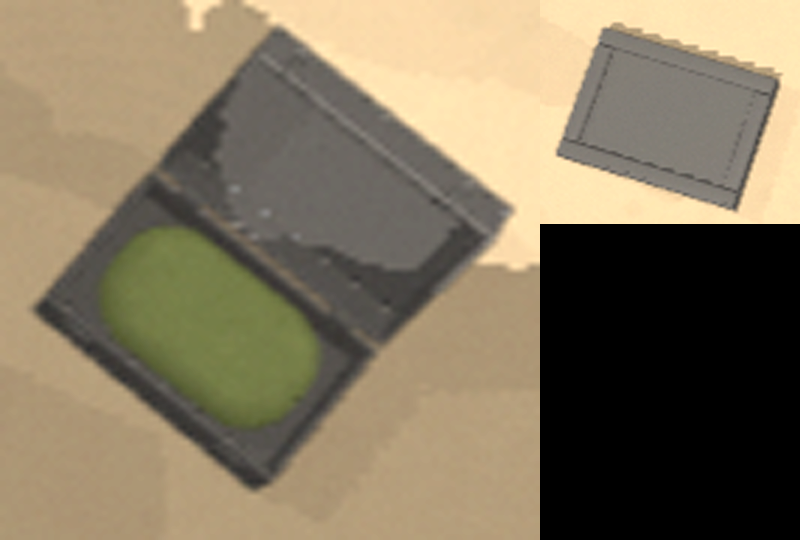

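Crop shows lower half with hinge line from (150,180) to (375,350), free edge (40,305)-(262,485); lid far edge (280,25)-(512,210). Tray corners (605,28),(778,82),(738,208),(557,153).

Run:
```python
from h import *
c=cam("top");print("cam",-c[1].T@c[2])
f=lambda P,z:ray(c,np.array(P)/6+[420,205],z)
h=f([(150,180),(375,350)],20);fr=f([(40,305),(262,485)],0);fr2=f([(40,305),(262,485)],20);so=f([(100,290),(180,225),(318,360),(250,428)],25)
print("hinge",h.round(1),h.mean(0),"front z0",fr.round(1),fr2.round(1),"soap",so.mean(0))
d=h[1]-h[0];print("y-axis ang",np.arctan2(d[1],d[0]),np.linalg.norm(d))
for z in(60,66,70,74,78):
  l=f([(280,25),(512,210)],z);d2=l[1]-l[0];m=l.mean(0);v=m-h.mean(0);n=np.array([-d[1],d[0],0])/np.linalg.norm(d);print(z,np.linalg.norm(d2),v@n,m)
t=(np.array([(605,28),(778,82),(738,208),(557,153)])-[540,0])/2.8+[170,235]
t=ray(c,t,16);print("tray",t.round(1),t.mean(0),[np.linalg.norm(t[i]-t[i-1]) for i in range(4)],[np.arctan2(*(t[i]-t[i-1])[1::-1]) for i in range(4)])
```

```text
cam [307.17527789  -4.65802739 874.41993446]
hinge [[ 553.8 -196.8   20. ]
 [ 507.9 -270.4   20. ]] [ 530.86415775 -233.60076946   20.        ] front z0 [[ 513.7 -169.2    0. ]
 [ 464.5 -243.6    0. ]] [[ 508.9 -165.5   20. ]
 [ 460.9 -238.2   20. ]] soap [ 508.11778358 -218.06688936   25.        ]
y-axis ang -2.1282749277684645 86.81597707001441
60 88.08567633973614 48.50793084822077 [ 571.51928296 -260.07912417   60.        ]
66 87.43673095458705 45.859786747640726 [ 569.57180604 -258.19738416   66.        ]
70 87.00410069782112 44.09435734725416 [ 568.27348809 -256.94289081   70.        ]
74 86.57147044105514 42.3289279468674 [ 566.97517013 -255.68839747   74.        ]
78 86.1388401842892 40.563498546480865 [ 565.67685218 -254.43390412   78.        ]
tray [[474.4 277.4  16. ]
 [452.4 154.1  16. ]
 [365.3 166.6  16. ]
 [385.9 292.9  16. ]] [419.46657948 222.76309676  16.        ] [np.float64(89.84057557322595), np.float64(125.2765986089243), np.float64(88.01581138052946), np.float64(127.95502441986446)] [np.float64(-0.1735965936263609), np.float64(-1.7472920014420874), np.float64(2.9983377110890017), np.float64(1.408939197609839)]
```

```bash
python3 -m jog '[[[0,0,-0.147],[0,0,0],1],[[0,0,-0.147],[0,0,0],1],[[0,0,-0.147],[0,0,0],1],[[0,0,-0.147],[0,0,0],1],[[0,0,-0.147],[0,0,0],1],[[0,0,0],[0.046,0.0075,-0.004],-1],[[0,0,0],[0.046,0.0075,-0.004],-1],[[0,0,0],[0.046,0.0075,-0.004],-1],[[0,0,0],[0.046,0.0075,-0.004],-1],[[0,0,0],[0.046,0.0075,-0.004],-1],[[0,0,0],[0.046,0.0075,-0.004],-1]]'
python3 -m jog '[[[0,0,0],[0.046,0.0075,-0.004],-1],[[0,0,0],[0.046,0.0075,-0.004],-1],[[0,0,0],[0.046,0.0075,-0.004],-1],[[0,0,0],[0.046,0.0075,-0.004],-1],[[0,0,0],[0.046,0.0075,-0.004],-1],[[0,0,0],[0,0,0],-1],[[0,0,0],[0,0,0],-1],[[0,0,0],[0,0,0],-1]]'
python3 - <<'E'
from h import *
s=r.sense();im=r.grab_frame("wrist");cv2.imwrite("pics/w1.png",im[:,:,::-1]);np.save("w1.npy",np.r_[s['eef_pos'],s['tcp_rot']]);print(s['eef_pos'],s['tcp_rot'])
E
```

```text
clock: 1.2
eef_pos: [351.4, -393.7, 280.3]
tcp_rot: [-3.141, -0.0, 1.0]
contact_force: [0.5, -0.5, -0.6]
opening: 0.002
grasp_force: 0.0
clock: 2.0
eef_pos: [505.7, -222.5, 299.9]
tcp_rot: [-3.141, 0.001, 1.0]
contact_force: [-0.6, 0.1, -0.4]
opening: -0.001
grasp_force: 0.0
[ 505.7032841  -222.52146735  299.85200466] [-3.14065700e+00  5.91431135e-04  9.99578190e-01]
```

View pics/w1.png

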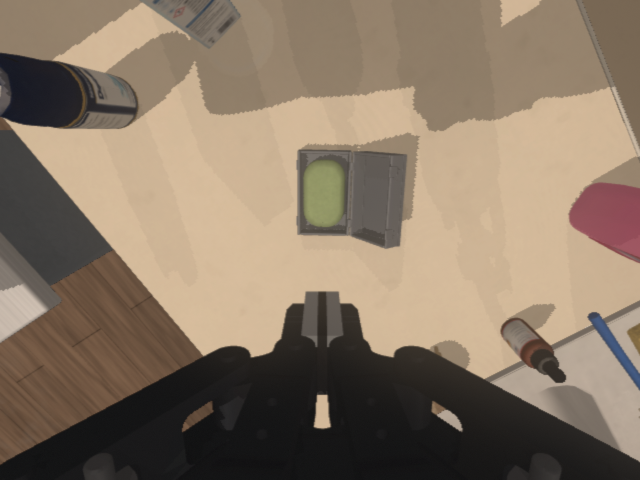

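Case sits square in the wrist view: base corners ≈(299,150),(353,152),(350,236),(298,235), lid far edge ≈(405,153)-(398,247); closed fingertips at columns 303–342.

Run:
```python
from h import *
p=np.load("w1.npy");s=dict(eef_pos=p[:3],tcp_rot=p[3:]);c=cam("wrist",s)
im=cv2.imread("pics/w1.png");hsv=cv2.cvtColor(im,cv2.COLOR_BGR2HSV)
m=cv2.inRange(hsv,(30,70,40),(50,255,255));m[:140]=0;m[245:]=0;m[:,:290]=0;m[:,360:]=0
(u,v),wh,a=cv2.minAreaRect(cv2.findNonZero(m));print((u,v),wh,a)
print("soap",ray(c,(u,v),24))
P=ray(c,[(299,150),(353,152),(350,236),(298,235)],20);print(P.round(1),P.mean(0))
for i,j in((3,0),(2,1)):
  d=P[j]-P[i];print(np.arctan2(d[1],d[0]),np.linalg.norm(d))
def case(P,o=np.array([507.3,-218.5]),y=-.57):
  q=np.atleast_2d(P)[:,:2]-o;return q@np.array([[np.cos(y),-np.sin(y)],[np.sin(y),np.cos(y)]])
for z in(45,55,65,75):print(z,case(ray(c,[(405,153),(398,247),(388,155),(382,245)],z)).round(1).tolist())
cv2.imwrite("pics/w1c.png",cv2.resize(im[130:270,270:430],(800,700)[:2],interpolation=2)[:600])
```

```text
(323.9999694824219, 192.99996948242188) (39.99999237060547, 65.99998474121094) 0.0
soap [[ 510.41846524 -217.46767367   24.        ]]
[[ 512.5 -167.1   20. ]
 [ 557.8 -198.7   20. ]
 [ 508.4 -273.    20. ]
 [ 461.4 -241.4   20. ]] [ 510.0205377 -220.0406669   20.       ]
0.9684528955860784 90.13123756893704
0.9849188048876684 89.23624088128003
45 [[79.6, 44.4], [78.1, -50.1], [63.4, 42.5], [61.5, -47.9]]
55 [[77.5, 45.0], [76.0, -46.9], [61.7, 43.2], [59.9, -44.8]]
65 [[75.3, 45.6], [73.9, -43.8], [60.0, 43.9], [58.2, -41.7]]
75 [[73.2, 46.3], [71.8, -40.6], [58.3, 44.6], [56.6, -38.6]]
```

View pics/w1c.png

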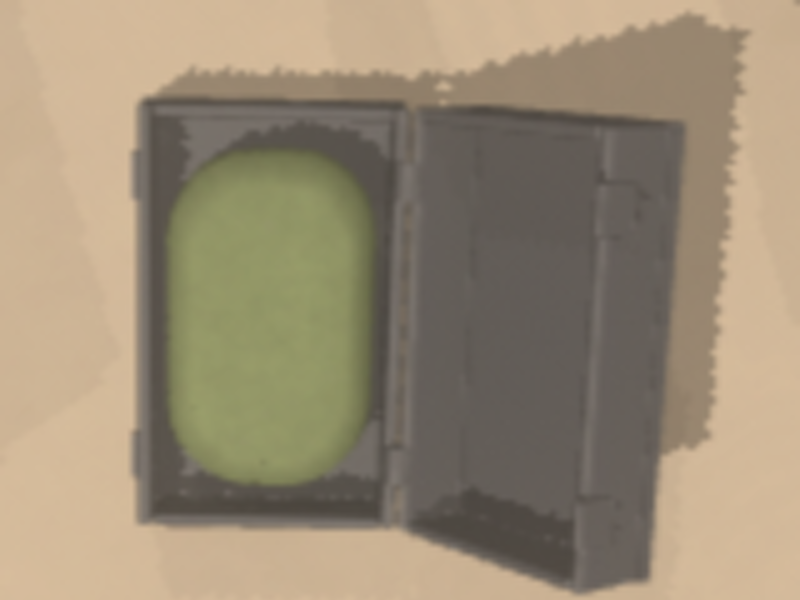

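```bash
python3 -m jog '[[[0,0,0.02],[0.002,0.036,0],-1],[[0,0,0],[0,0.036,0],-1],[[0,0,0],[0,0.036,0],-1],[[0,0,0],[0,0,0.048],-1],[[0,0,0],[0,0,0.048],-1],[[0,0,0],[0,0,0.048],-1],[[0,0,0],[0,0,0.048],-1],[[0,0,0],[0,0,0.046],-1],[[0,0,0],[0,0,0],-1],[[0,0,0],[0,0,0],-1]]'
python3 - <<'E'
from h import *
s=r.sense();d=s['eef_pos'][:2]-[509,-218.7];print(d@[.831,-.556],d@[.556,.831])
s=r.sense();im=r.grab_frame("wrist");cv2.imwrite("pics/w2.png",im[:,:,::-1])
E
```

```text
clock: 3.05
eef_pos: [596.8, -280.9, 62.5]
tcp_rot: [-3.14, 0.0, 0.978]
contact_force: [0.6, -0.4, 1.5]
opening: -0.0
grasp_force: 0.0
107.56292875293059 -2.895418952656107
```

View pics/w2.png

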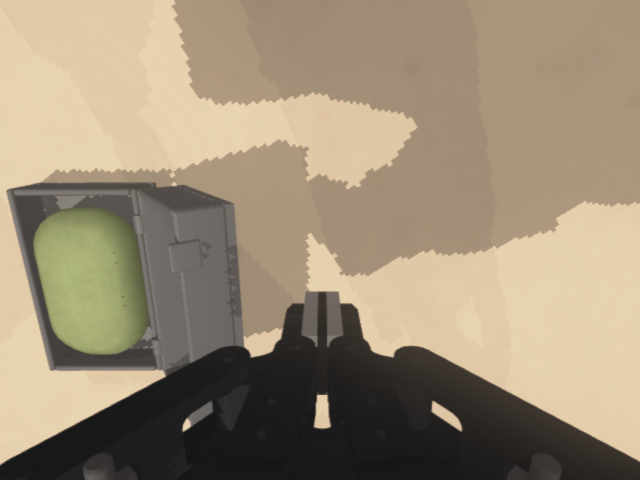

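Lid leans near the finger (lid edge at column ~240, fingers at 303+), with a clear push path. Push slowly while rising.

```bash
python3 -m jog '[[[0,0,0],[0.001,-0.009,0],-1],[[0,0,0],[0.001,-0.009,0],-1],[[0,0,0],[0.001,-0.004,-0.002],-1],[[0,0,0],[0,-0.004,-0.002],-1],[[0,0,0],[0,-0.004,-0.002],-1],[[0,0,0],[0,-0.004,-0.002],-1],[[0,0,0],[0,-0.004,-0.002],-1],[[0,0,0],[0,-0.004,-0.002],-1],[[0,0,0],[0,-0.004,-0.002],-1],[[0,0,0],[0,-0.004,-0.002],-1],[[0,0,0],[0,0,0],-1]]'
python3 - <<'E'
from h import *
s=r.sense();d=s['eef_pos'][:2]-[509,-218.7];print(d@[.831,-.556],d@[.556,.831],s['contact_force'])
im=r.grab_frame("wrist");im2=r.grab_frame("top")
o=np.zeros((300,700,3),np.uint8);o[:,:400]=cv2.resize(im,(400,300));o[:,400:]=cv2.resize(im2[205:305,420:520],(300,300))
cv2.imwrite("pics/w3.png",o[:,:,::-1])
E
```

```text
clock: 4.2
eef_pos: [557.0, -249.2, 78.4]
tcp_rot: [-3.141, 0.0, 0.98]
contact_force: [0.8, -0.9, 0.9]
opening: -0.003
grasp_force: 0.2
56.85964276770327 1.396910649660813 [ 0.7642255  -0.87492874  0.89667439]
```

View pics/w3.png

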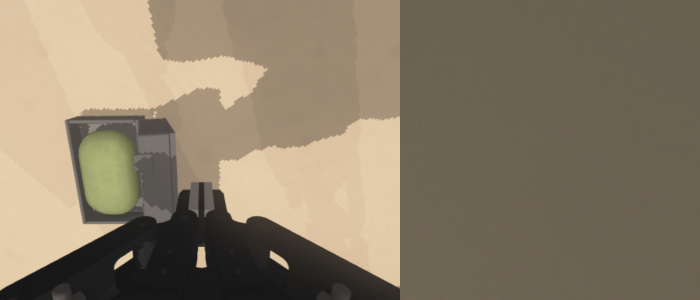

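Lid is close to upright and the base looks unmoved (wrist inset: base left, lid edge-on against fingers). Continue over the top along the lid's arc.

```bash
python3 -m jog '[[[0,0,0],[-0.001,-0.001,-0.006],-1],[[0,0,0],[0,-0.001,-0.006],-1],[[0,0,0],[0,-0.004,-0.0015],-1],[[0,0,0],[0,-0.004,-0.0015],-1],[[0,0,0],[0,-0.0055,-0.0005],-1],[[0,0,0],[0,-0.0055,-0.0005],-1],[[0,0,0],[0,-0.0045,0],-1],[[0,0,0],[0,-0.0045,0],-1],[[0,0,0],[0,-0.0045,0.0015],-1],[[0,0,0],[0,-0.0045,0.0015],-1],[[0,0,0],[0,-0.0045,0.002],-1],[[0,0,0],[0,-0.0045,0.002],-1]]' 
python3 -m jog '[[[0,0,0],[0,-0.004,0.003],-1],[[0,0,0],[0,-0.004,0.003],-1],[[0,0,0],[0,-0.003,0.004],-1],[[0,0,0],[0,-0.003,0.004],-1],[[0,0,0],[0,-0.0025,0.004],-1],[[0,0,0],[0,-0.0025,0.004],-1],[[0,0,0],[0,0,0],-1],[[0,0,0],[0,0,0],-1]]'
python3 - <<'E'
from h import *
s=r.sense();d=s['eef_pos'][:2]-[509,-218.7];print(d@[.831,-.556],d@[.556,.831],s['contact_force'],s['eef_pos'])
im=r.grab_frame("wrist");
cv2.imwrite("pics/w4.png",im[:,:,::-1])
E
```

```text
clock: 5.5
eef_pos: [527.4, -229.7, 96.4]
tcp_rot: [3.116, -0.002, 0.981]
contact_force: [1.4, -14.9, 77.1]
opening: -0.002
grasp_force: 42.6
clock: 6.3
eef_pos: [501.1, -212.9, 65.0]
tcp_rot: [-3.14, 0.0, 0.98]
contact_force: [-3.5, 1.1, 7.5]
opening: 0.001
grasp_force: 4.1
-9.79454382342871 0.4784504074655869 [-3.5004039   1.12537208  7.46748917] [ 501.12436619 -212.85487027   65.00301995]
```

View pics/w4.png

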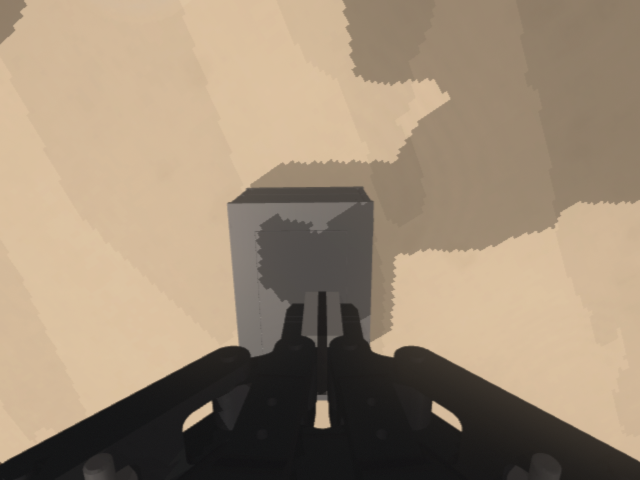

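Lid is down: shut block with top face edge (230,203)-(373,203). Press a touch, then rise and measure the shut case.

```bash
python3 -m jog '[[[0,0,0],[0,0,0.0015],-1],[[0,0,0],[0,0,0],-1],[[0,0,0],[0,0,0],-1]]'; python3 -m jog '[[[0,0,0],[0,0,-0.02],-1],[[0,0,0],[0,0,-0.04],1],[[0,0,0],[0,0,-0.045],1],[[0,0,0],[0,0.005,-0.045],1],[[0,0,0],[-0.02,0.005,-0.045],1],[[0,0,0],[-0.02,0,0],1],[[0,0,0],[0,0,0],1],[[0,0,0],[0,0,0],1]]'
python3 - <<'E'
from h import *
s=r.sense();c=cam("wrist",s);im=r.grab_frame("wrist")[:,:,::-1].copy();cv2.imwrite("pics/w5.png",im)
hsv=cv2.cvtColor(im,cv2.COLOR_BGR2HSV)
m=((hsv[:,:,1]<45)&(hsv[:,:,2]>30)).astype(np.uint8)*255
m=cv2.morphologyEx(m,cv2.MORPH_OPEN,np.ones((5,5)))
n,l,st,ce=cv2.connectedComponentsWithStats(m)
for i in range(1,n):
  if st[i,4]>800:
    q=cv2.boxPoints(cv2.minAreaRect(np.argwhere(l==i)[:,::-1].astype(np.float32)));print(st[i],q.round(0).tolist())
print(s['eef_pos'],s['tcp_rot'])
np.save("w5.npy",np.r_[s['eef_pos'],s['tcp_rot']])
E
```

```text
clock: 6.65
eef_pos: [501.2, -212.9, 64.8]
tcp_rot: [-3.14, 0.0, 0.98]
contact_force: [-6.4, 3.1, 25.5]
opening: 0.002
grasp_force: 12.8
clock: 7.45
eef_pos: [487.0, -251.6, 257.7]
tcp_rot: [-3.14, -0.0, 0.979]
contact_force: [-0.3, -0.1, -0.5]
opening: 0.998
grasp_force: 0.0
[ 268  112   68  105 6659] [[268.0, 112.0], [335.0, 112.0], [335.0, 216.0], [268.0, 216.0]]
[   0  138   97  182 8887] [[-0.0, 138.0], [96.0, 138.0], [96.0, 319.0], [0.0, 319.0]]
[ 147  307   50   67 1082] [[143.0, 365.0], [178.0, 298.0], [198.0, 308.0], [163.0, 376.0]]
[448 307  49  66 972] [[446.0, 309.0], [466.0, 299.0], [500.0, 365.0], [481.0, 375.0]]
[585 384  55  28 839] [[584.0, 400.0], [589.0, 379.0], [644.0, 393.0], [638.0, 414.0]]
[ 487.00999059 -251.61895513  257.71531239] [-3.13979420e+00 -1.30615123e-04  9.78732544e-01]
```

View pics/w5.png

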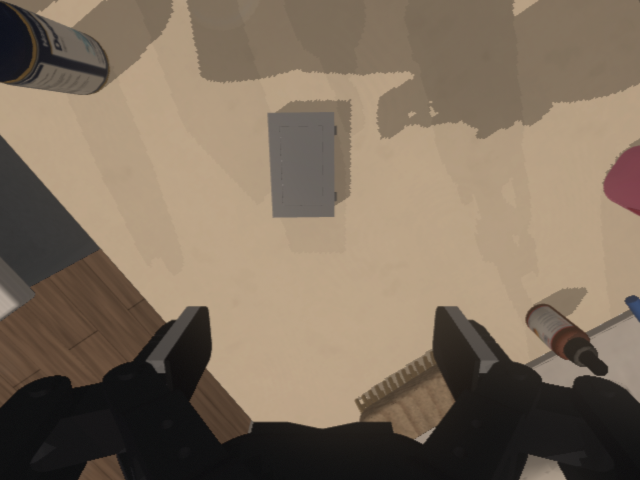

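Shut case top face at corners (268,112),(334,112),(334,216),(272,217), hinge knuckles on the right, no gap visible.

Run:
```python
from h import *
p=np.load("w5.npy");c=cam("wrist",dict(eef_pos=p[:3],tcp_rot=p[3:]))
im=cv2.imread("pics/w5.png");g=cv2.cvtColor(im,cv2.COLOR_BGR2HSV)[:,:,1].astype(float)
L=[];Rr=[]
for v in range(120,210,3):
    row=cv2.blur(g[v-1:v+2],(3,3))[1];d=np.diff(row)
    L.append((250+np.argmin(d[250:290])+.5,v));Rr.append((318+np.argmax(d[318:350])+.5,v))
for E in(L,Rr):
    E=np.array(E);k=np.polyfit(E[:,1],E[:,0],1);res=abs(np.polyval(k,E[:,1])-E[:,0])<2;k=np.polyfit(E[res,1],E[res,0],1)
    P=ray(c,[(np.polyval(k,215),215),(np.polyval(k,112),112)],40);d=P[1]-P[0];print(k,res.sum(),P.round(1),np.arctan2(d[1],d[0]))
P=ray(c,[(268,112),(334.5,112),(334,216.5),(271,217)],40);print(P.round(1),P.mean(0));
R=Ro.from_euler('xyz',p[3:]).as_matrix();print("to tool",R.T@(P.mean(0)-p[:3]),[np.linalg.norm(P[i]-P[i-1]) for i in range(4)])
```

```text
[5.07230256e-02 2.61540119e+02] 30 [[ 447.1 -228.8   40. ]
 [ 495.6 -155.1   40. ]] 0.9892105869059067
[7.7122729e-03 3.3290571e+02] 30 [[ 493.7 -260.2   40. ]
 [ 541.8 -186.3   40. ]] 0.9942142538625721
[[ 496.1 -155.4   40. ]
 [ 542.3 -186.6   40. ]
 [ 492.5 -261.1   40. ]
 [ 444.9 -229.5   40. ]] [ 493.94823645 -208.16267929   40.        ]
to tool [ 39.90323599 -18.10296614 217.75343577] [np.float64(90.06257069489946), np.float64(55.68955145787625), np.float64(89.57479987482813), np.float64(57.05534246385961)]
```

```bash
python3 -m jog '[[[0,0,-0.013],[0.02,-0.009,0],1],[[0,0,0],[0.02,-0.009,0],1],[[0,0,0],[0,0,0.045],1],[[0,0,0],[0,0,0.045],1],[[0,0,0],[0,0,0.045],1],[[0,0,0],[0,0,0.04],1],[[0,0,0],[0,0,0.03],1],[[0,0,0],[0,0,0.0245],1],[[0,0,0],[0,0,0],1],[[0,0,0],[0,0,0],1]]'; python3 -m jog '[[[0,0,0],[0,0,0],0.5],[[0,0,0],[0,0,0],0.3],[[0,0,0],[0,0,0],-1],[[0,0,0],[0,0,0],-1],[[0,0,0],[0,0,0],-1],[[0,0,0],[0,0,0],-1],[[0,0,0],[0,0,0],-1],[[0,0,0],[0,0,0],-1]]' 45
python3 - <<'E'
from h import *
s=r.sense();print(s['eef_pos'],s['tcp_rot'],s['contact_force'],s['opening']*85)
r.grab_frame
cv2.imwrite("pics/w6.png",r.grab_frame("wrist")[:,:,::-1])
E
```

```text
clock: 8.5
eef_pos: [494.2, -207.8, 28.6]
tcp_rot: [-3.139, 0.0, 0.993]
contact_force: [-0.3, -0.4, 0.2]
opening: 0.998
grasp_force: 0.0
clock: 9.3
eef_pos: [495.4, -208.8, 30.7]
tcp_rot: [3.14, -0.001, 0.993]
contact_force: [-1.6, 1.9, 6.3]
opening: 0.653
grasp_force: 47.3
[ 495.4288593  -208.81784333   30.6696788 ] [ 3.13951515e+00 -5.37887797e-04  9.92723640e-01] [-1.61107538  1.87975244  6.31795484] 55.51099154899255
```

```bash
python3 -m jog '[[[0,0,0],[0,0,-0.005],-1],[[0,0,0],[0,0,-0.01],-1],[[0,0,0],[0,0,-0.02],-1],[[0,0,0],[0,0,-0.025],-1],[[0,0,0],[0,0,-0.03],-1],[[0,0,0],[0,0,-0.03],-1],[[0,0,0],[0,0,-0.03],-1],[[0,0,0],[0,0,-0.03],-1],[[0,0,0],[0,0,-0.03],-1],[[0,0,0],[0,0,-0.015],-1],[[0,0,0],[0,0,-0.005],-1],[[0,0,0],[0,0,0],-1]]'
python3 - <<'E'
from h import *
s=r.sense();c=cam("wrist",s);print(s['eef_pos'],s['tcp_rot'],s['contact_force'],s['opening']*85)
im=r.grab_frame("wrist")[:,:,::-1];cv2.imwrite("pics/w7.png",im);r.grab_frame
cv2.imwrite("pics/s7.png",r.grab_frame("scene")[:,:,::-1]);cv2.imwrite("pics/t7.png",r.grab_frame("top")[:,:,::-1])
# tray refine in top (saved initial image): grey mask
t=cv2.imread("pics/top0.png");h=cv2.cvtColor(t,cv2.COLOR_BGR2HSV)
m=((h[:,:,1]<50)).astype(np.uint8)*255;m[:225]=0;m[320:]=0;m[:,:165]=0;m[:,270:]=0
m=cv2.morphologyEx(m,cv2.MORPH_OPEN,np.ones((3,3)))
rc=cv2.minAreaRect(cv2.findNonZero(m));print(rc)
q=cv2.boxPoints(rc);P=ray(cam("top"),q,16);print(P.round(1),P.mean(0),[(np.linalg.norm(P[i]-P[i-1]),np.arctan2(*(P[i]-P[i-1])[1::-1])) for i in range(4)])
E
```

```text
clock: 10.55
eef_pos: [494.6, -208.6, 260.1]
tcp_rot: [3.14, -0.0, 0.993]
contact_force: [-0.2, 0.8, -2.4]
opening: 0.649
grasp_force: 48.7
[ 494.64157379 -208.64449054  260.11054298] [ 3.14024574e+00 -2.29414859e-04  9.92735419e-01] [-0.1971262   0.78037547 -2.37035331] 55.17914780189082
((215.13665771484375, 276.5596618652344), (67.9742202758789, 49.070533752441406), 17.241458892822266)
[[385.2 294.1  16. ]
 [477.3 284.3  16. ]
 [454.4 154.7  16. ]
 [363.7 167.1  16. ]] [420.17147697 225.04711894  16.        ] [(np.float64(128.74668501094393), np.float64(1.4033071334042275)), (np.float64(92.63959335387008), np.float64(-0.10506476533068013)), (np.float64(131.69787579248583), np.float64(-1.7458237472072091)), (np.float64(91.51021829592297), np.float64(3.0050532464975968))]
```

```bash
python3 -m jog '[[[0,0,-0.1],[0,0,-0.002],-1],[[0,0,-0.1],[0,0,0],-1],[[0,0,-0.1],[0,0,0],-1],[[0,0,-0.107],[0,0,0],-1],[[0,0,0],[0.015,-0.008,0],-1],[[0,0,0],[0.03,-0.015,0],-1],[[0,0,0],[0.04,-0.02,0],-1],[[0,0,0],[0.04,-0.02,0],-1],[[0,0,0],[0.04,-0.02,0],-1],[[0,0,0],[0.04,-0.02,0],-1],[[0,0,0],[0.035,-0.018,0],-1],[[0,0,0],[0.025,-0.013,0],-1]]'
python3 -m jog '[[[0,0,0],[0.01,-0.006,0],-1],[[0,0,0],[0.006,-0.003,0],-1],[[0,0,0],[0,0,0],-1],[[0,0,0],[0,0,0],-1]]'
python3 - <<'E'
from h import *
s=r.sense();print(s['eef_pos'],s['tcp_rot'],s['contact_force'],s['opening']*85)
im=r.grab_frame("wrist")[:,:,::-1];cv2.imwrite("pics/w8.png",im);np.save("w8.npy",np.r_[s['eef_pos'],s['tcp_rot']])
E
```

```text
clock: 11.9
eef_pos: [405.5, 77.6, 260.6]
tcp_rot: [-3.14, -0.0, 1.398]
contact_force: [1.4, -0.2, -1.9]
opening: 0.651
grasp_force: 48.6
clock: 12.3
eef_pos: [401.7, 92.0, 261.1]
tcp_rot: [-3.141, 0.0, 1.399]
contact_force: [-0.1, 0.4, -2.4]
opening: 0.65
grasp_force: 48.6
[401.72244205  91.99872921 261.13776386] [-3.14148637e+00  4.26328536e-04  1.39896263e+00] [-0.14012399  0.42225208 -2.38268638] 55.23256975891906
```

View pics/w8.png

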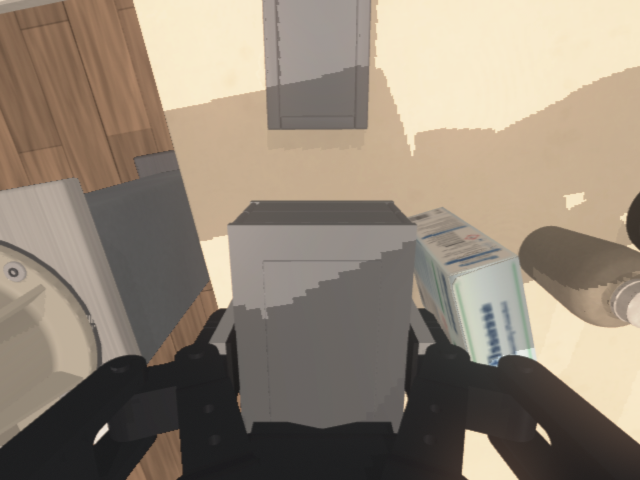

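Row stands undisturbed; case held level, its top edge (231,227)-(414,226), bottom far edge (255,201)-(390,201); tray near edge (268,129)-(367,129), sides going up to (264,0)/(371,0).

Run:
```python
from h import *
from scipy.optimize import brentq
p=np.load("w8.npy");c=cam("wrist",dict(eef_pos=p[:3],tcp_rot=p[3:]));R=Ro.from_euler('xyz',p[3:]).as_matrix()
im=cv2.imread("pics/w8.png");g=cv2.GaussianBlur(im,(3,3),0).astype(float);S=cv2.cvtColor(im,cv2.COLOR_BGR2HSV)[:,:,1].astype(float)
tool=lambda P:(P-p[:3])@R
def vline(S,u0,u1,v0,v1,sg):
    E=np.array([(u0+np.argmax(sg*np.diff(S[v,u0:u1]))+1.0,v) for v in range(v0,v1,2)]);k=np.polyfit(E[:,1],E[:,0],1)
    for _ in range(3):
        ok=abs(np.polyval(k,E[:,1])-E[:,0])<2;k=np.polyfit(E[ok,1],E[ok,0],1)
    return k,ok.mean()
def hline(S,u0,u1,v0,v1,sg):return vline(S.T,v0,v1,u0,u1,sg)
B=cv2.GaussianBlur(S,(3,3),0)
l,a=vline(B,250,285,4,124,-1);rr,b=vline(B,355,385,4,124,1);n,d=hline(B,275,362,118,140,1)
print("tray",l,a,rr,b,n,d)
for k in(l,rr):
    P=tool(ray(c,[(np.polyval(k,120),120),(np.polyval(k,5),5)],16));e=P[1]-P[0];print(P.round(1),np.arctan2(e[1],e[0]))
P=tool(ray(c,[(275,np.polyval(n,275)),(360,np.polyval(n,360))],16));e=P[1]-P[0];print("near",P.round(1),np.arctan2(e[0],e[1]))
for nm,q in(("casetop",[(231,227),(414,226)]),("casebot",[(255,201),(390,201)])):
    f=lambda z:np.linalg.norm(np.diff(ray(c,q,z),axis=0))-56
    z=brentq(f,150,330);print(nm,z,tool(ray(c,q,z)).round(1))
# verify top camera position of tray near edge with 2nd source
l,a=vline(B,222,240,235,300,-1);rr,b=vline(B,400,420,235,300,1);print("case sides",l,a,rr,b)
# full tray in present top view
t=r.grab_frame("top")[:,:,::-1];cv2.imwrite("pics/t8.png",t)
```

```text
tray [4.01361489e-02 2.63221423e+02] 1.0 [-2.81606002e-02  3.70857451e+02] 1.0 [-2.67794221e-03  1.29897040e+02] 1.0
[[ 79.4 -50.  245.1]
 [171.5 -50.  245.1]] 0.00042547547146052955
[[ 79.2  40.6 245.1]
 [171.3  40.2 245.1]] -0.0034000349080225635
near [[ 71.4 -44.  245.1]
 [ 71.4  34.  245.1]] 0.0008191993825091739
casetop 266.2235125029789 [[ 43.5 -29.   -5.1]
 [ 43.7  27.   -5.1]]
casebot 223.19460807589581 [[ 43.5 -28.9  37.9]
 [ 43.4  27.1  37.9]]
case sides [7.46991979e-02 2.11206829e+02] 1.0 [-5.00000000e-02  4.26716667e+02] 0.45454545454545453
```

```bash
python3 -m jog '[[[0,0,0],[0.012,-0.001,0],-1],[[0,0,0],[0.03,-0.001,0],-1],[[0,0,0],[0.035,-0.001,0],-1],[[0,0,0],[0.033,-0.001,0],-1],[[0,0,0],[0.018,0,0],-1],[[0,0,0],[0.008,0,0],-1],[[0,0,0],[0,0,0],-1]]'
python3 -m jog '[[[0,0,0],[0,0,0.01],-1],[[0,0,0],[0,0,0.025],-1],[[0,0,0],[0,0,0.035],-1],[[0,0,0],[0,0,0.035],-1],[[0,0,0],[0,0,0.035],-1],[[0,0,0],[0,0,0.02],-1],[[0,0,0],[0,0,0.011],-1],[[0,0,0],[0,0,0.005],-1],[[0,0,0],[0,0,0],-1],[[0,0,0],[0,0,0],-1]]'
python3 - <<'E'
from h import *
s=r.sense();print(s['eef_pos'],s['tcp_rot'],s['contact_force'],s['opening']*85)
cs=cam("scene")
im=r.grab_frame("scene")[:,:,::-1];cv2.imwrite("pics/s9.png",im);cv2.imwrite("pics/w9.png",r.grab_frame("wrist")[:,:,::-1])
R=Ro.from_euler('xyz',s['tcp_rot']).as_matrix()
for z in(31,34,37,-9,-5):
  P=s['eef_pos']+np.array([(43.5,-29,z),(43.5,27,z),(-46.5,27,z),(-46.5,-29,z)])@R.T;print(z,P[0].round(),proj(cs,P).round(1).tolist())
T=np.array([420,225.2,16]);T4=T+np.array([(63,-46,0),(63,46,0),(-63,46,0),(-63,-46,0)])@R.T;print("tray",proj(cs,T4).round(1).tolist())
E
```

```text
clock: 13.1
eef_pos: [420.9, 227.9, 261.1]
tcp_rot: [-3.141, 0.0, 1.401]
contact_force: [0.1, -0.3, -2.3]
opening: 0.648
grasp_force: 48.6
clock: 14.1
eef_pos: [421.4, 227.5, 86.2]
tcp_rot: [3.14, -0.001, 1.4]
contact_force: [-0.2, -0.8, -2.4]
opening: 0.646
grasp_force: 48.5
[421.40291656 227.45546768  86.15287019] [ 3.14037038e+00 -9.16012641e-04  1.39958087e+00] [-0.22741381 -0.77161911 -2.39388713] 54.890609977746884
31 [400. 275.  55.] [[221.7, 288.7], [212.4, 274.4], [259.9, 264.2], [270.9, 277.6]]
34 [400. 275.  52.] [[221.8, 290.2], [212.5, 275.9], [260.0, 265.6], [271.0, 279.1]]
37 [400. 275.  49.] [[221.9, 291.7], [212.6, 277.3], [260.0, 267.1], [271.0, 280.6]]
-9 [400. 275.  95.] [[220.0, 268.0], [210.6, 254.4], [258.9, 244.7], [270.1, 257.4]]
-5 [400. 275.  91.] [[220.1, 270.1], [210.8, 256.4], [259.0, 246.7], [270.2, 259.5]]
tray [[216.8, 315.7], [202.2, 290.9], [266.9, 276.4], [285.4, 299.1]]
```

Run:
```python
import cv2,numpy as np
im=cv2.imread("pics/s9.png").astype(int)
print("pred bottom v at u=230,240,250,260 (31):",[round(288.7+(u-221.7)*(277.6-288.7)/49.2,1) for u in(230,240,250,260)],"tray rim",[round(315.7+(u-216.8)*(299.1-315.7)/68.6,1) for u in(230,240,250,260)])
for u in(230,240,250,260):print(u,[(v,*im[v,u].tolist()) for v in range(260,330,1)] if u==240 else [(v,im[v,u].sum()//3) for v in range(260,326)])
```

```text
pred bottom v at u=230,240,250,260 (31): [286.8, 284.6, 282.3, 280.1] tray rim [312.5, 310.1, 307.7, 305.2]
230 [(260, np.int64(80)), (261, np.int64(80)), (262, np.int64(80)), (263, np.int64(79)), (264, np.int64(76)), (265, np.int64(76)), (266, np.int64(75)), (267, np.int64(75)), (268, np.int64(75)), (269, np.int64(74)), (270, np.int64(75)), (271, np.int64(75)), (272, np.int64(75)), (273, np.int64(74)), (274, np.int64(75)), (275, np.int64(74)), (276, np.int64(74)), (277, np.int64(76)), (278, np.int64(75)), (279, np.int64(74)), (280, np.int64(76)), (281, np.int64(75)), (282, np.int64(74)), (283, np.int64(76)), (284, np.int64(77)), (285, np.int64(79)), (286, np.int64(79)), (287, np.int64(78)), (288, np.int64(79)), (289, np.int64(80)), (290, np.int64(82)), (291, np.int64(82)), (292, np.int64(83)), (293, np.int64(82)), (294, np.int64(82)), (295, np.int64(82)), (296, np.int64(83)), (297, np.int64(82)), (298, np.int64(83)), (299, np.int64(83)), (300, np.int64(83)), (301, np.int64(83)), (302, np.int64(84)), (303, np.int64(84)), (304, np.int64(83)), (305, np.int64(83)), (306, np.int64(85)), 
[... 3895 characters left out ...]
np.int64(78)), (294, np.int64(78)), (295, np.int64(79)), (296, np.int64(79)), (297, np.int64(78)), (298, np.int64(79)), (299, np.int64(78)), (300, np.int64(80)), (301, np.int64(81)), (302, np.int64(82)), (303, np.int64(82)), (304, np.int64(80)), (305, np.int64(77)), (306, np.int64(78)), (307, np.int64(77)), (308, np.int64(76)), (309, np.int64(78)), (310, np.int64(79)), (311, np.int64(90)), (312, np.int64(107)), (313, np.int64(117)), (314, np.int64(122)), (315, np.int64(124)), (316, np.int64(124)), (317, np.int64(125)), (318, np.int64(125)), (319, np.int64(124)), (320, np.int64(125)), (321, np.int64(125)), (322, np.int64(125)), (323, np.int64(125)), (324, np.int64(125)), (325, np.int64(125))]
```

```bash
python3 -m jog '[[[0,0,0],[0,0,-0.015],-1],[[0,0,0],[0,0,-0.03],-1],[[0,0,0],[0,0,-0.03],-1],[[0,0,0],[0,0,-0.03],-1],[[0,0,0],[0,0,-0.01],-1],[[0,0,0],[0,0,-0.005],-1],[[0,0,0],[0,0,0],-1],[[0,0,0],[0,0,0],-1]]'
python3 - <<'E'
from h import *
s=r.sense();cs=cam("scene");print(s['eef_pos'],s['tcp_rot'])
im=r.grab_frame("scene")[:,:,::-1];cv2.imwrite("pics/s10.png",im)
R=Ro.from_euler('xyz',s['tcp_rot']).as_matrix()
q={}
for z in(31,36):
  P=s['eef_pos']+np.array([(43.5,-29,z),(43.5,27,z),(-46.5,27,z),(-46.5,-29,z)])@R.T;q[z]=proj(cs,P);print(z,q[z].round(1).tolist())
S=cv2.GaussianBlur(cv2.cvtColor(im.copy(),cv2.COLOR_BGR2HSV)[:,:,1],(3,3),0).astype(int)
for a,b in((0,3),(0,1)):
  A,B=q[31][a],q[31][b]
  for t in(.15,.35,.5,.65,.85):
    u=A[0]+t*(B[0]-A[0]);v=A[1]+t*(B[1]-A[1]);ui=int(round(u));v36=q[36][a][1]+t*(q[36][b][1]-q[36][a][1])
    d=np.diff(S[:,ui]);lo=int(v)-10;k=lo+np.argmax(d[lo:lo+24]);print((a,b),ui,"p31 %.1f p36 %.1f"%(v,v36),"edge",k+.5,d[k],S[k-4,ui],S[k+4,ui])
E
```

```text
clock: 15.0
eef_pos: [420.1, 227.0, 204.1]
tcp_rot: [-3.14, 0.001, 1.4]
contact_force: [-0.4, 0.1, -2.7]
opening: 0.649
grasp_force: 48.7
[420.08840027 226.97589707 204.09941573] [-3.14008789e+00  1.12725090e-03  1.39981249e+00]
31 [[217.1, 225.9], [207.5, 213.8], [257.5, 205.0], [269.0, 216.3]]
36 [[217.3, 228.7], [207.8, 216.5], [257.6, 207.6], [269.1, 219.0]]
(0, 3) 225 p31 224.4 p36 227.2 edge 221.5 14 41 83
(0, 3) 235 p31 222.5 p36 225.3 edge 219.5 11 44 84
(0, 3) 243 p31 221.1 p36 223.8 edge 219.5 9 43 82
(0, 3) 251 p31 219.6 p36 222.4 edge 222.5 7 53 83
(0, 3) 261 p31 217.7 p36 220.5 edge 216.5 7 42 66
(0, 1) 216 p31 224.1 p36 226.9 edge 222.5 12 42 84
(0, 1) 214 p31 221.6 p36 224.4 edge 221.5 8 45 84
(0, 1) 212 p31 219.8 p36 222.6 edge 218.5 8 47 82
(0, 1) 211 p31 218.0 p36 220.7 edge 217.5 9 48 83
(0, 1) 209 p31 215.6 p36 218.3 edge 215.5 8 48 83
```

```bash
python3 -m jog '[[[0,0,0],[0,0.0005,0.01],-1],[[0,0,0],[0,0.0005,0.025],-1],[[0,0,0],[0,0,0.03],-1],[[0,0,0],[0,0,0.03],-1],[[0,0,0],[0,0,0.02],-1],[[0,0,0],[0,0,0.013],-1],[[0,0,0],[0,0,0.01],-1],[[0,0,0],[0,0,0.005],-1],[[0,0,0],[0,0,0],-1],[[0,0,0],[0,0,0],-1],[[0,0,0],[0,0,0],-1]]'
python3 - <<'E'
from h import *
E=[];
for i in range(4):
  s=r.sense();E.append(np.r_[s['eef_pos'],s['tcp_rot'][2]]);im=r.grab_frame("wrist")
print(np.mean(E,0),s['qpos'],s['contact_force'])
im=im[:,:,::-1].copy();cv2.imwrite("pics/w11.png",im);c=cam("wrist",s)
R=Ro.from_euler('xyz',s['tcp_rot']).as_matrix();tool=lambda P:(P-s['eef_pos'])@R
S=cv2.GaussianBlur(cv2.cvtColor(im,cv2.COLOR_BGR2HSV)[:,:,1],(3,3),0).astype(int)
# tray outer far edge and sides in front of the case: predicted then measured
pp=proj(c,s['eef_pos']+np.array([(64.5,-47,46),(64.5,45,46),(45,-47,46),(45,45,46)])@R.T);print("pred",pp.round(1).tolist())
v0=int(pp[0,1]);
for u in(240,280,320,360,400):
  d=np.diff(S[:,u]);k=v0-30+np.argmin(d[v0-30:v0+20]);print("far",u,k+.5,d[k],tool(ray(c,(u,k+1),16))[0].round(1))
for v in(v0+6,v0+12,v0+18):
  d=np.diff(S[v]);a=int(pp[0,0]);b=int(pp[1,0]);i=a-25+np.argmin(d[a-25:a+25]);j=b-25+np.argmax(d[b-25:b+25]);print("side",v,i,d[i],j,d[j],tool(ray(c,[(i+1,v),(j+1,v)],16)).round(1)[:,:2].tolist())
E
```

```text
clock: 16.15
eef_pos: [422.3, 227.4, 63.0]
tcp_rot: [3.14, -0.001, 1.4]
contact_force: [0.5, -0.5, -1.9]
opening: 0.649
grasp_force: 48.6
[422.19125588 227.38631158  62.95127442   1.39981142] [4.90912249e-01 4.20516056e-01 2.08374562e+00 3.51055355e-05
 6.36219277e-01 6.61893595e-01] [-0.09579259  1.21499099 -2.28529672]
pred [[212.4, 148.0], [431.9, 147.6], [216.3, 194.3], [428.2, 193.9]]
far 240 155.5 -12 [ 61.2 -35.8  46.8]
far 280 155.5 -9 [ 61.1 -18.9  46.9]
far 320 155.5 -12 [61.1 -1.9 46.9]
far 360 154.5 -11 [61.5 15.  46.9]
far 400 154.5 -13 [61.4 32.  46.9]
side 154 187 -1 417 2 [[62.0, -57.8], [61.8, 39.6]]
side 160 212 -10 423 12 [[59.5, -47.4], [59.4, 42.3]]
side 166 212 -11 423 14 [[57.0, -47.6], [56.8, 42.5]]
```

```bash
python3 -m jog '[[[0,0,0],[0,-0.001,0.001],-1],[[0,0,0],[0,-0.0005,0.001],-1],[[0,0,0],[0,0,0],-1],[[0,0,0],[0,0,0],-1],[[0,0,0],[0,0,0],-1],[[0,0,0],[0,0,0],-1],[[0,0,0],[0,0,0],-1],[[0,0,0],[0,0,0],-1]]'
python3 - <<'E'
from rig import r
s=r.sense();print(s['eef_pos'],s['tcp_rot'],abs(s['qvel']).max())
print(r.sign_off())
E
```

```text
clock: 17.15
eef_pos: [420.3, 227.4, 60.3]
tcp_rot: [3.142, -0.0, 1.4]
contact_force: [0.8, -0.4, -1.8]
opening: 0.653
grasp_force: 48.6
[420.2855925  227.40886224  60.29812813] [ 3.14157985e+00 -3.60019431e-05  1.39976250e+00] 0.0017668064939940456
the job is handed in; nothing more can be done
None
```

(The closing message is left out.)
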